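# Load the setting bracket and zero the dial gauge

### The arm

A 6-joint arm with a two-finger parallel gripper is mounted at the origin on the work surface. World frame = base frame: x ahead of the robot, y to its left, z up, the work surface at z = 0. Lengths are in m, angles in rad, forces in N, time in s.
With the tool pointing down it reaches from about 0.35 to 0.775 m from the base axis. Payload 5.5 kg.
Tool frame: the origin (TCP) lies midway between the tips of the shut fingers; the grasp point (between the pads) lies 19 mm behind it; z points along the fingers, x is the direction in which the jaws open and shut, and the axes are right-handed (so a half turn about z gives the same grasp; the last joint's range is limited). The gripper opens to 85 mm and grips with 20 to 120 N. Pads are 22 mm wide; open, the fingers measure 114 mm over their backs; the gripper's body (76 mm by 85 mm) begins 54 mm behind the grasp point. The pads swing forward as they close: fully open they stand 13 mm farther back than shut.
Start: joints at [1.061, 0.313, 0.046, 1.304, 0, 1.431], TCP at [0.208, 0.536, 0.231] pointing down, gripper open.
Joint ranges: [-2.76, 2.76], [-0.86, 1.69], [-1.03, 1.26], [-2.2, 2.34], [-1.47, 1.5], [-3.14, 3.14]. Speed limits (rad/s): [2.57, 2.57, 3.14, 3.14, 3.14, 3.14].

### API

Orientations are given as a unit quaternion [w, x, y, z].
In Python, from workcell import env gives the robot as it stands.
- The arm moves only by the tool servo_tool, never from a script. Its argument "targets" is a list of rows, each an object with "xyz": the shift along the tool's x, y, z in m, a list of three; "twist": the turn, a rotation vector about the tool's x, y, z in rad, a list of three; "jaw": the opening, from 0 (shut) to 1 (fully open). A call has 1 to 12 rows; each row is the pose to reach, as a shift and turn from the pose commanded when the call began, along the tool's axes at that moment; what a row does not reach only later rows make up. A row lasts 1/12 s, in which the tool goes at most 41.7 mm and 7.16 degrees, less where a joint would pass 70% of its speed; a pose out of reach is approached as far as the arm can. A call with a gripper value outside its range is refused whole. The fingers move at their own pace and stop on an object; "squeeze" is the grip in N (left out, the last holds). Time passes only in rows, so rows that repeat a pose let the fingers close. It gives the time, the measured TCP pose, the force and the opening at its end, in the units of the state.
- env.get_state(): the state, without advancing time (a new reading comes with each control period).
- env.read_camera(name): name is "scene" or "top" or "wrist"; returns a dict with "color" (480x640x3 uint8, red, green, blue), "depth" (480x640 float32, m along the optical axis (not along the pixel's ray), 0 where there is no reading), "fx", "fy", "cx", "cy" (pixels), "k1" (the pictures are not rectified: a ray, as slopes to the right and down, at radius r is drawn at 1 + k1 r^2 times it, then the intrinsics apply), "eye" and "attitude" of the camera in the world. Camera axes: x right, y down, z forward; pixel columns grow to the right and rows downward; lengths in m; the calibration is good to about 2 mm. A picture is of the moment at which its call begins.
- env.hand_in(): hands the job in, once; it reports no verdict.
The state is a dict: "clock": time; "joint_pos": joint angles; "qvel": joint speeds; "tau": joint torques, N m; "tcp_pos": TCP position; "orientation": TCP orientation; "wrist_force": force on the tool from outside, world axes, zero at the start; "ft_torque": the same for the moment, N m; "finger_gap": finger opening in m.
Only numpy, scipy, OpenCV 4.12 (cv2) and the standard library are available. Lean on these libraries where they do the work, as an engineer would, in place of code of your own. Each camera call takes 0.05 s, during which the arm holds its last target. There are 200 camera calls.

### The job

Lower the keyhole-slotted setting bracket (orange handle) over the two screw heads of the blue gauging fixture with its folded flange facing the dial gauge, and slide it towards the gauge until it is fully home under the screw heads, which moves the gauge's black pointer. Then turn the gauge's knurled bezel until its red zero mark lines up with the pointer, to within half a scale division. Leave the bracket home and do not knock the screwdriver, spanner, hammer or bottle about.

Things in the scene. Friction and masses are not known exactly. Their poses are not given: they have to be found in the camera images.
- fixture: Fixed blue base plate, 278 x 120 x 15 mm, origin on the bench; spans x -148 to +130 mm; its x axis is the sliding direction, towards the dial. Bracket origin in this frame: drop it over the heads at x -72, y 0 (4.5 mm play); home, stopped by the screws, at x -50, y 0 (1.75 mm side play), z 15 mm.
- front_screw (a point): Head top centre of the screw nearer the dial, at fixture x -22, y 0, 28.5 mm above the bench. Shank 7 mm across, 8.5 mm clear height under a brass head 15 mm across and 5 mm thick.
- rear_screw (a point): Head top centre of the other screw, the same, at fixture x -114, y 0.
- bracket: Loose aluminium setting bracket, 0.3 to 0.5 kg: plate 156 (x) x 70 (y) x 6 mm, origin at the centre of its underside, lying flat on the bench. At its +x end a flange 56 mm wide is folded up 34 mm high (outer face x +78 mm); it must face the dial. Two keyholes on its centreline; the screws allow a 22 mm slide towards +x. Carries an orange handle.
- front_hole (a point): Centre, at the plate's top, of the keyhole's round end (24 mm wide) nearer the flange, bracket x +50. A slot 10.5 mm wide runs from it 25.5 mm towards bracket -x.
- rear_hole (a point): The same for the other keyhole, bracket x -42.
- handle (a point): Grip point of the orange handle block, 36 mm above the bracket's underside, 3 mm towards -x from its origin. The block is 34 mm long (bracket x), 18 mm thick (bracket y: pinch it across this), from 6 to 46 mm above the underside.
- dial: Dial gauge, face up, fixed on the fixture about 88 mm along its +x (varies 1.5 mm), axes parallel. Origin on the vertical dial axis, 15 mm above the bench. Case 52 mm across up to 43 mm above the origin; above it the knurled round bezel, 60 mm across, 44 to 62 mm above the origin: grip it across its diameter at any angle.
- plunger_tip (a point): Tip of the dial's spring plunger (under 1 N), 64 mm from the dial axis towards fixture -x, 42 mm above the bench; stem 8 mm across. The flange of the bracket presses it in by 2 to 6 mm when home, which turns the pointer.
- bezel (a joint): Angle (rad) of the bezel with its white scale, growing clockwise from above; at 0 the red zero mark points along the dial's +x axis. Slight friction (0.05 N m); it stays where it is left. Range -3.1 to 3.1; starts between -0.40 and -0.05.
- needle (a joint): Angle (rad) of the black pointer, clockwise from above; 0, along the dial's +x axis, while nothing touches the plunger; 0.2 rad per mm of plunger travel. The dial reads zero when bezel equals needle. The bezel does not move it.
- zero_mark (a point): Red zero mark on the scale, 24 mm from the dial axis, 76 mm above the bench; turns with the bezel. The scale has 30 divisions of 12 degrees (black ticks).
- pointer_tip (a point): Tip of the black pointer, 24 mm from the dial axis, at the height of the zero mark.
- screwdriver: Bystander, not needed: screwdriver lying down.
- wrench: Bystander, not needed: spanner lying down.
- oil_bottle: Bystander, not needed: white bottle with a red cap, 56 mm across, 140 mm tall, standing.
- hammer: Bystander, not needed: hammer lying down.
Mind the look-alikes: they are no part of the job. Leave any turquoise look-alike of the bracket alone.

How it is judged:
By the outcome, as a careful person would: the job done as asked, in the order asked, and still so for the second after the job is handed in, with the robot touching nothing.
It also fails if it takes over 54 s, if anything falls off the work surface, if the arm or the gripper's body presses on something with over 40 N, if the wrist force passes 120 N, or if a joint passes its speed limit or range.

## Working session

There is one attempt and no reset: what is moved stays moved. The work goes in short steps, Python scripts to look and compute and a tool call to move; the robot and the scene stay as the last step left them, time stands still between calls to the robot, and variables do not carry over. Pictures are saved under pics/ and viewed, about 8 in all and at most 12, crops included, and the job is handed in when it is done.

Besides the shell and the picture viewer there is one more tool, called after "Request:" as name(argument=value, ...), one argument or row to a line, values as JSON. servo_tool: Moves the arm, as the interface text tells. Its arguments: {"type":"object","properties":{"targets":{"type":"array","items":{"type":"object","properties":{"xyz":{"type":"array","items":{"type":"number"}},"twist":{"type":"array","items":{"type":"number"}},"jaw":{"type":"number"}}}},"squeeze":{"type":"number"}},"required":["targets"]}

```bash
mkdir -p pics; ls; cat > h.py <<'E'
import numpy as np, cv2
from scipy.spatial.transform import Rotation as R
from workcell import env
def rot(q): return R.from_quat([q[1],q[2],q[3],q[0]])
def shot(n,f=None):
    c=env.read_camera(n)
    if f: cv2.imwrite('pics/'+f,c['color'][:,:,::-1])
    return c
def ray(c,u,v):
    x=np.array([(u-c['cx'])/c['fx'],(v-c['cy'])/c['fy']]);y=x.copy()
    for _ in range(20): y=x/(1+c['k1']*(y@y))
    return np.array([y[0],y[1],1.])
def at_z(c,u,v,z):
    d=rot(c['attitude']).apply(ray(c,u,v)); e=np.array(c['eye'])
    return e+d*(z-e[2])/d[2]
def at_d(c,u,v):
    z=c['depth'][int(v),int(u)]; return np.array(c['eye'])+rot(c['attitude']).apply(ray(c,u,v)*z)
def proj(c,p):
    q=rot(c['attitude']).inv().apply(np.array(p)-c['eye']); s=q[:2]/q[2]; s=s*(1+c['k1']*(s@s))
    return np.array([s[0]*c['fx']+c['cx'],s[1]*c['fy']+c['cy']])
E
python3 - <<'E'
from h import *
import pickle
np.set_printoptions(precision=4,suppress=True)
for n in ('top','scene'):
    c=shot(n,n+'1.png'); pickle.dump(c,open(n+'1.pkl','wb')); print(n,c['eye'],c['attitude'],c['fx'],c['k1'])
print(env.get_state())
E
```

```text
pics
top [ 0.2637 -0.0369  1.3828] [ 0.0744 -0.6975  0.7089 -0.0736] 539.951097149294 -0.15643562135884287
scene [ 1.3309 -0.9995  1.0209] [-0.4153  0.8424  0.3065 -0.1547] 620.7634313560452 -0.19428535026463817
{'clock': 0.1, 'joint_pos': array([1.0614, 0.3139, 0.0451, 1.3036, 0.    , 1.4312]), 'qvel': array([ 0.0003, -0.0022,  0.0026,  0.002 ,  0.0016,  0.0009]), 'tau': array([  0.004 , -48.1722,  29.9245,   0.0127,  -0.0001,   0.    ]), 'tcp_pos': array([0.2076, 0.5357, 0.2305]), 'orientation': array([ 0.0004,  0.825 ,  0.5651, -0.0007]), 'wrist_force': array([ 0.43  , -0.9042, -0.6268]), 'ft_torque': array([-0.0111,  0.0906, -0.0042]), 'finger_gap': 0.08554130502538422}
```

View pics/top1.png

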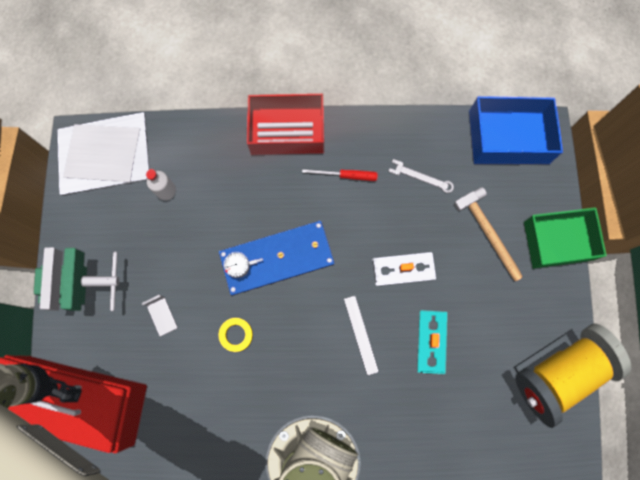

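Bracket candidates: the aluminium plate with the orange handle at (406,268), and the turquoise look-alike at (434,341), which also has an orange handle. I choose the aluminium one. The fixture is at (277,257), with the dial at (236,265) and screws near (281,255) and (315,245). Next is a close crop.

```bash
python3 - <<'E'
import cv2,numpy as np
t=cv2.imread('pics/top1.png'); 
a=cv2.resize(t[245:295,365:445],(800,500),interpolation=cv2.INTER_CUBIC)[:, :480*2]
b=cv2.resize(t[215:300,212:342],None,fx=5,fy=5,interpolation=cv2.INTER_CUBIC)
a=cv2.resize(t[245:292,365:445],None,fx=6,fy=6,interpolation=cv2.INTER_CUBIC)[:160*2]
o=np.zeros((600,800,3),np.uint8)
b=cv2.resize(t[218:298,212:342],None,fx=4,fy=4,interpolation=cv2.INTER_CUBIC)
a=cv2.resize(t[246:292,365:445],None,fx=6,fy=6,interpolation=cv2.INTER_CUBIC)
o[:276,:480]=a; o[276:596,:520]=b
cv2.imwrite('pics/crop1.png',o)
E
```

```text
(no output)
```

View pics/crop1.png

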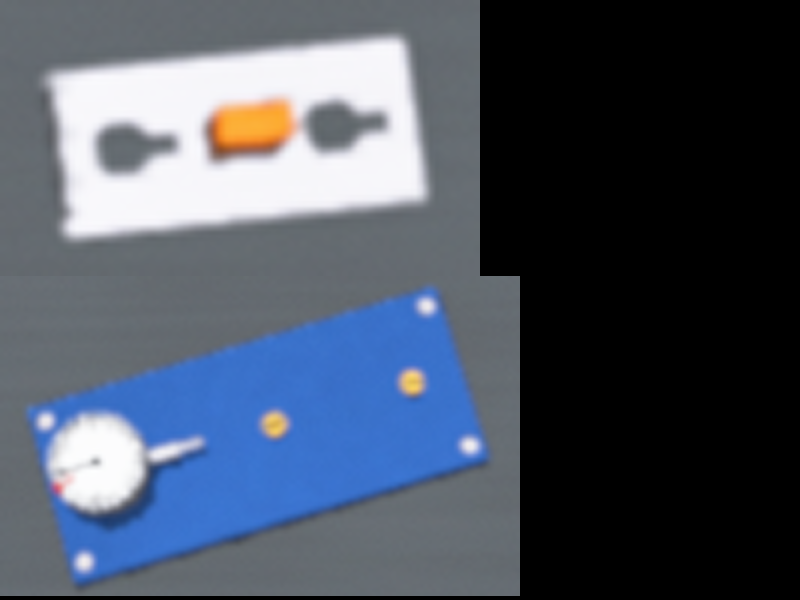

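View pics/scene1.png

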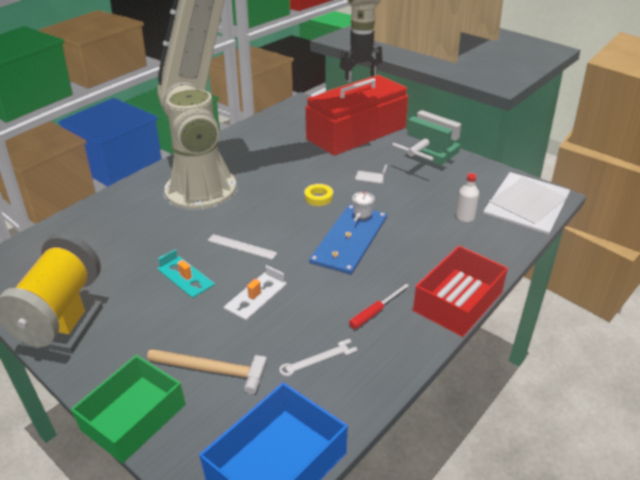

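The crop confirms it: aluminium plate with its flange on the left (towards the dial side) and slots running right. The turquoise one's flange is at its far end. Now I measure both.

```bash
cat >m1.py <<'E'
from h import *
import pickle
np.set_printoptions(precision=4,suppress=True)
c=pickle.load(open('top1.pkl','rb'))
A=lambda x,y:(365+x/6-.4,246+y/6-.4)
B=lambda x,y:(212+x/4-.4,218+(y-276)/4-.4)
fh=at_z(c,*A(122,148),.006); rh=at_z(c,*A(331,126),.006)
print('holes',fh,rh,np.linalg.norm(fh-rh),'(92mm)')
hd=at_z(c,*A(254,125),.046);print('handle',hd)
d=fh-rh; yb=np.arctan2(d[1],d[0]); ux=d/np.linalg.norm(d); print('bracket yaw',yb,'origin from holes',fh-ux*.05,'handle exp',fh-ux*.053)
fs=at_z(c,*B(274,424),.0285); rs=at_z(c,*B(412,382),.0285)
d=fs-rs; yf=np.arctan2(d[1],d[0]);ux=d/np.linalg.norm(d)
print('screws',fs,rs,np.linalg.norm(d),'yaw',yf)
o=fs+.022*ux; print('fix org',o,'dial exp',o+.088*ux,'dial meas',at_z(c,*B(96,462),.076))
print('corners yaw', [at_z(c,*B(*p),.015) for p in((427,306),(46,421),(470,446),(85,562))])
E
python3 m1.py; python3 -c "
from h import *
c=shot('wrist');print(c['eye'],c['attitude'],c['fx'],c['k1']); s=env.get_state(); print(rot(s['orientation']).inv().apply(np.array(c['eye'])-s['tcp_pos']), rot(s['orientation']).as_matrix())"
```

```text
holes [ 0.4806 -0.1939  0.006 ] [ 0.4886 -0.285   0.006 ] 0.09151044948301407 (92mm)
handle [ 0.4831 -0.2453  0.046 ]
bracket yaw 1.657572635299336 origin from holes [ 0.485  -0.2437  0.006 ] handle exp [ 0.4852 -0.2467  0.006 ]
screws [0.522  0.0751 0.0285] [ 0.548  -0.0134  0.0285] 0.0922517374398349 yaw 1.8562115116340057
fix org [0.5158 0.0962 0.0285] dial exp [0.491  0.1806 0.0285] dial meas [0.4908 0.1812 0.076 ]
corners yaw [array([ 0.6013, -0.0236,  0.015 ]), array([0.5289, 0.2246, 0.015 ]), array([ 0.5082, -0.05  ,  0.015 ]), array([0.4366, 0.1975, 0.015 ])]
[0.14352541 0.5612837  0.37264201] [0.11139025 0.81742782 0.56016314 0.07497486] 402.45006973066836 -0.0491114798148697
[ 0.00038635 -0.06903085 -0.14201331] [[ 3.61466166e-01  9.32384966e-01 -6.97471236e-04]
 [ 9.32384243e-01 -3.61466770e-01 -1.18218968e-03]
 [-1.35436856e-03 -2.22989621e-04 -9.99999058e-01]]
```

```bash
cat >>h.py <<'E'
np.set_printoptions(precision=4,suppress=True)
def go(p,yaw):
    s=env.get_state(); Q=rot(s['orientation'])
    T=R.from_euler('z',yaw)*R.from_euler('x',np.pi)
    print('t',round(s['clock'],2),'xyz',Q.inv().apply(np.array(p)-s['tcp_pos']),'twist',(Q.inv()*T).as_rotvec(),'F',s['wrist_force'],'gap',round(s['finger_gap'],4),'tcp',s['tcp_pos'],'q',s['joint_pos'])
E
python3 -c "
from h import *
go((.42,.15,.2),.087); go((.485,-.247,.15),.087)"
```

```text
t 0.15 xyz [-0.2829  0.3375  0.0309] twist [0.0006 0.0013 1.114 ] F [ 0.2462 -0.8093 -1.2419] gap 0.0855 tcp [0.2077 0.5358 0.2306] q [1.0614 0.3138 0.0453 1.3036 0.     1.4312]
t 0.15 xyz [-0.6295  0.5416  0.0813] twist [0.0006 0.0013 1.114 ] F [ 0.2462 -0.8093 -1.2419] gap 0.0855 tcp [0.2077 0.5358 0.2306] q [1.0614 0.3138 0.0453 1.3036 0.     1.4312]
```

Request:
servo_tool(
  targets=[
    {"xyz": [-0.283,0.3375,0.03],"twist": [0,0,1.114],"jaw": 1},
    {"xyz": [-0.283,0.3375,0.03],"twist": [0,0,1.114],"jaw": 1},
    {"xyz": [-0.283,0.3375,0.03],"twist": [0,0,1.114],"jaw": 1},
    {"xyz": [-0.283,0.3375,0.03],"twist": [0,0,1.114],"jaw": 1},
    {"xyz": [-0.283,0.3375,0.03],"twist": [0,0,1.114],"jaw": 1},
    {"xyz": [-0.283,0.3375,0.03],"twist": [0,0,1.114],"jaw": 1},
    {"xyz": [-0.283,0.3375,0.03],"twist": [0,0,1.114],"jaw": 1},
    {"xyz": [-0.283,0.3375,0.03],"twist": [0,0,1.114],"jaw": 1},
    {"xyz": [-0.283,0.3375,0.03],"twist": [0,0,1.114],"jaw": 1},
    {"xyz": [-0.283,0.3375,0.03],"twist": [0,0,1.114],"jaw": 1},
    {"xyz": [-0.283,0.3375,0.03],"twist": [0,0,1.114],"jaw": 1},
    {"xyz": [-0.283,0.3375,0.03],"twist": [0,0,1.114],"jaw": 1},
  ],
)

```text
clock: 1.15
tcp_pos: [0.4222, 0.1465, 0.2008]
orientation: [0.001, 0.999, 0.04, 0.0]
wrist_force: [-0.0, 0.3, 0.4]
finger_gap: 0.0854
```

```bash
python3 -c "
from h import *
go((.485,-.247,.15),.087)"
```

```text
t 1.15 xyz [0.0307 0.3973 0.0513] twist [ 0.0013 -0.0004 -0.006 ] F [-0.0388  0.2652  0.4086] gap 0.0854 tcp [0.4222 0.1465 0.2008] q [ 0.155   0.0791 -0.3218  1.1697 -0.0013  1.6448]
```

Request:
servo_tool(
  targets=[
    {"xyz": [0.03,0.401,0.05],"jaw": 1},
    {"xyz": [0.03,0.401,0.05],"jaw": 1},
    {"xyz": [0.03,0.401,0.05],"jaw": 1},
    {"xyz": [0.03,0.401,0.05],"jaw": 1},
    {"xyz": [0.03,0.401,0.05],"jaw": 1},
    {"xyz": [0.03,0.401,0.05],"jaw": 1},
    {"xyz": [0.03,0.401,0.05],"jaw": 1},
    {"xyz": [0.03,0.401,0.05],"jaw": 1},
    {"xyz": [0.03,0.401,0.05],"jaw": 1},
    {"xyz": [0.03,0.401,0.05],"jaw": 1},
    {"xyz": [0.03,0.401,0.05],"jaw": 1},
    {"xyz": [0.03,0.401,0.05],"jaw": 1},
  ],
)

```text
schema error: expected keys xyz, twist, jaw
```

```bash
python3 -c "
from h import *
import pickle
c=shot('wrist','w1.png'); pickle.dump(c,open('w1.pkl','wb'))
go((.485,-.247,.017),.087)"
```

```text
t 1.2 xyz [0.0314 0.3992 0.1839] twist [ 0.      0.0006 -0.0049] F [-1.7058  0.0421  0.6088] gap 0.0853 tcp [0.421  0.1483 0.2009] q [ 0.1584  0.0785 -0.3222  1.1707  0.      1.647 ]
```

View pics/w1.png

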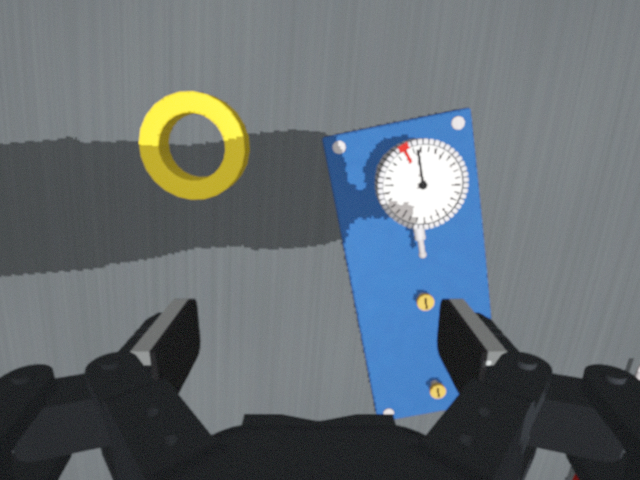

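The move was refused for a missing twist, but this view shows the fixture well: front screw (426,301), rear screw (438,391), dial centre (422,185). I measure these and repeat the move.

Request:
servo_tool(
  targets=[
    {"xyz": [0.03,0.401,0.05],"twist": [0,0,0],"jaw": 1},
    {"xyz": [0.03,0.401,0.05],"twist": [0,0,0],"jaw": 1},
    {"xyz": [0.03,0.401,0.05],"twist": [0,0,0],"jaw": 1},
    {"xyz": [0.03,0.401,0.05],"twist": [0,0,0],"jaw": 1},
    {"xyz": [0.03,0.401,0.05],"twist": [0,0,0],"jaw": 1},
    {"xyz": [0.03,0.401,0.05],"twist": [0,0,0],"jaw": 1},
    {"xyz": [0.03,0.401,0.05],"twist": [0,0,0],"jaw": 1},
    {"xyz": [0.03,0.401,0.05],"twist": [0,0,0],"jaw": 1},
    {"xyz": [0.03,0.401,0.05],"twist": [0,0,0],"jaw": 1},
    {"xyz": [0.03,0.401,0.05],"twist": [0,0,0],"jaw": 1},
    {"xyz": [0.03,0.401,0.05],"twist": [0,0,0],"jaw": 1},
    {"xyz": [0.03,0.401,0.05],"twist": [0,0,0],"jaw": 1},
  ],
)

```text
clock: 2.2
tcp_pos: [0.4849, -0.2467, 0.1505]
orientation: [-0.001, 0.999, 0.043, -0.001]
wrist_force: [0.2, 1.5, -0.4]
finger_gap: 0.0856
```

```bash
python3 -c "
from h import *
import pickle
c=pickle.load(open('w1.pkl','rb'))
fs=at_z(c,426,301,.0285);rs=at_z(c,438,391,.0285);d=fs-rs
print('screws',fs,rs,np.linalg.norm(d),np.arctan2(d[1],d[0]),'dial',at_z(c,422,185,.076))
c=shot('wrist','w2.png'); pickle.dump(c,open('w2.pkl','wb'))
go((.485,-.247,.017),.087)"
```

```text
screws [0.5188 0.078  0.0285] [ 0.5443 -0.0107  0.0285] 0.09231947646930012 1.8514077431480078 dial [0.4876 0.1819 0.076 ]
t 2.25 xyz [0.0003 0.0018 0.1337] twist [-0.0018  0.0011  0.0002] F [ 0.597   0.6429 -0.0136] gap 0.0851 tcp [ 0.4847 -0.2455  0.1507] q [-0.6169  0.2912 -0.1853  1.0963  0.0007  0.8667]
```

View pics/w2.png

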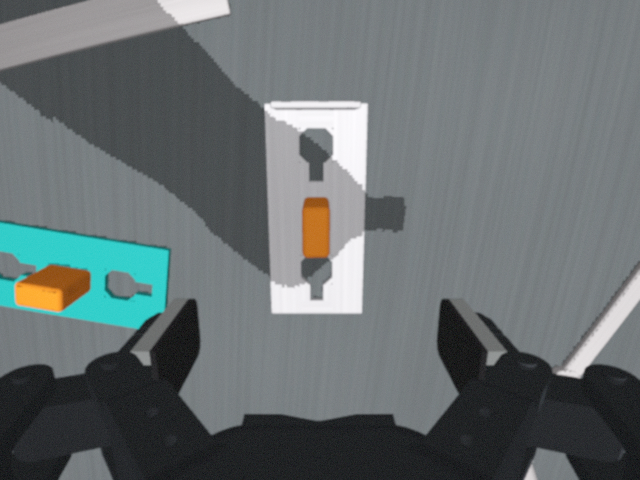

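The wrist view shows the bracket upright and between the jaws: flange at the top (row 104), round holes at (316,146) and (316,270), handle about (316,230).

```bash
python3 -c "
from h import *
import pickle
c=pickle.load(open('w2.pkl','rb'))
fs=at_z(c,316,146,.006);rs=at_z(c,316.5,270,.006);d=fs-rs
print('holes',fs,rs,np.linalg.norm(d),np.arctan2(d[1],d[0]))
u=d/np.linalg.norm(d); h=fs-.053*u; print('grip',h,'top centre px',proj(c,[h[0],h[1],.046]))
for p in [(265,104),(368,104),(272,313),(361,313)]: print(at_z(c,*p,.006))
print(at_z(c,303,207,.046),at_z(c,330,207,.046),at_z(c,303,258,.046),at_z(c,329,258,.046))
"
```

```text
holes [ 0.4772 -0.1925  0.006 ] [ 0.4854 -0.2839  0.006 ] 0.09180233743692047 1.659307199938548
grip [ 0.4819 -0.2453  0.006 ] top centre px [315.8742 234.3072]
[ 0.4402 -0.1674  0.006 ]
[ 0.5102 -0.1614  0.006 ]
[ 0.4537 -0.3226  0.006 ]
[ 0.523  -0.3165  0.006 ]
[ 0.4724 -0.2284  0.046 ] [ 0.4892 -0.2269  0.046 ] [ 0.475  -0.2618  0.046 ] [ 0.4917 -0.2603  0.046 ]
```

Request:
servo_tool(
  targets=[
    {"xyz": [-0.003,-0.003,0.03],"twist": [0,0,0],"jaw": 1},
    {"xyz": [-0.003,-0.003,0.06],"twist": [0,0,0],"jaw": 1},
    {"xyz": [-0.003,-0.003,0.09],"twist": [0,0,0],"jaw": 1},
    {"xyz": [-0.003,-0.003,0.115],"twist": [0,0,0],"jaw": 0.8},
    {"xyz": [-0.003,-0.003,0.128],"twist": [0,0,0],"jaw": 0.6},
    {"xyz": [-0.003,-0.003,0.1335],"twist": [0,0,0],"jaw": 0.4},
    {"xyz": [-0.003,-0.003,0.1335],"twist": [0,0,0],"jaw": 0.3},
    {"xyz": [-0.003,-0.003,0.1335],"twist": [0,0,0],"jaw": 0},
    {"xyz": [-0.003,-0.003,0.1335],"twist": [0,0,0],"jaw": 0},
    {"xyz": [-0.003,-0.003,0.1335],"twist": [0,0,0],"jaw": 0},
    {"xyz": [-0.003,-0.003,0.1335],"twist": [0,0,0],"jaw": 0},
    {"xyz": [-0.003,-0.003,0.1335],"twist": [0,0,0],"jaw": 0},
  ],
  squeeze=60,
)

```text
clock: 3.25
tcp_pos: [0.4829, -0.2438, 0.0192]
orientation: [0.0, 0.999, 0.044, 0.001]
wrist_force: [0.6, 4.1, 7.6]
finger_gap: 0.0178
```

Request:
servo_tool(
  targets=[
    {"xyz": [0,0,0],"twist": [0,0,0],"jaw": 0},
    {"xyz": [0,0,0],"twist": [0,0,0],"jaw": 0},
    {"xyz": [0,0,-0.03],"twist": [0,0,0],"jaw": 0},
    {"xyz": [0,0,-0.06],"twist": [0,0,0],"jaw": 0},
    {"xyz": [0,0,-0.09],"twist": [0,0,0],"jaw": 0},
    {"xyz": [0,0,-0.09],"twist": [0,0,0],"jaw": 0},
    {"xyz": [0,0,-0.09],"twist": [0,0,0],"jaw": 0},
  ],
)

```text
clock: 3.83
tcp_pos: [0.4829, -0.245, 0.1096]
orientation: [0.001, 0.999, 0.043, 0.002]
wrist_force: [0.5, -0.0, -3.3]
finger_gap: 0.0168
```

```bash
python3 -c "
from h import *
import pickle
c=shot('wrist','w3.png'); pickle.dump(c,open('w3.pkl','wb'))
fs=np.array([.5188,.078,0]);u=np.array([np.cos(1.852),np.sin(1.852),0]); print('grip drop',fs-.053*u)
go(np.r_[(fs-.053*u)[:2],.107],1.852-np.pi/2)"
```

```text
grip drop [0.5335 0.0271 0.    ]
t 3.88 xyz [ 0.0752 -0.2656  0.0007] twist [ 0.0006 -0.0003 -0.1946] F [-0.0899 -0.5604 -3.8401] gap 0.0169 tcp [ 0.4816 -0.2441  0.1078] q [-0.6176  0.3149 -0.2646  0.9906 -0.0002  0.8665]
```

View pics/w3.png

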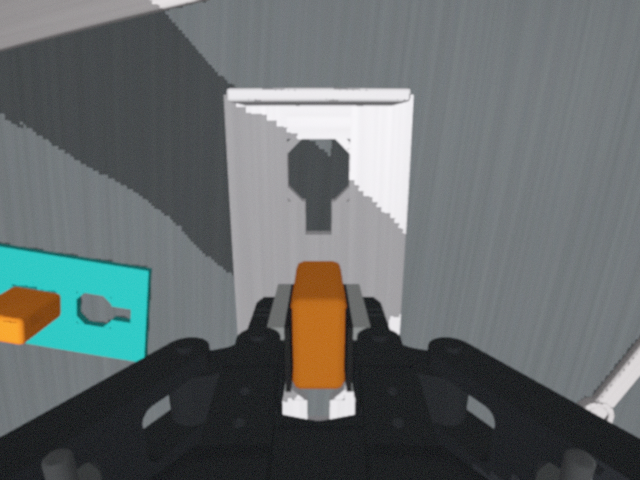

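Bracket held squarely: front hole at (319,170), slot and plate edges symmetric about column 320, flange away from the gripper (row 95).

```bash
python3 -c "
from h import *
import pickle
c=pickle.load(open('w3.pkl','rb')); s=env.get_state(); Q=rot(s['orientation'])
f=at_z(c,319,170,.0968); o=Q.inv().apply(f-s['tcp_pos']); print('hole in tool',o, 'want [0,-.053]')
for p in [(227,92),(413,92)]: print(Q.inv().apply(at_z(c,*p,.0968+.028)-s['tcp_pos']))
for a in (1.8514,1.8562): print(a-np.pi/2)
fs=np.array([.5188,.078]); T=R.from_euler('z',1.852-np.pi/2)*R.from_euler('x',np.pi)
t=fs-T.apply([o[0],o[1],0])[:2]; print('tcp target',t); go(np.r_[t,.107],1.852-np.pi/2)"
```

```text
hole in tool [ 0.0003 -0.0509  0.011 ] want [0,-.053]
[-0.0274 -0.0773 -0.0171]
[ 0.0283 -0.0774 -0.017 ]
0.2806036732051034
0.2854036732051035
tcp target [0.5326 0.029 ]
t 3.88 xyz [ 0.0745 -0.2676  0.0007] twist [ 0.0006 -0.0003 -0.1946] F [-0.0899 -0.5604 -3.8401] gap 0.0169 tcp [ 0.4816 -0.2441  0.1078] q [-0.6176  0.3149 -0.2646  0.9906 -0.0002  0.8665]
```

Request:
servo_tool(
  targets=[
    {"xyz": [0.0105,-0.038,0],"twist": [0,0,-0.028],"jaw": 0},
    {"xyz": [0.021,-0.076,0],"twist": [0,0,-0.056],"jaw": 0},
    {"xyz": [0.0315,-0.114,0],"twist": [0,0,-0.083],"jaw": 0},
    {"xyz": [0.042,-0.152,0],"twist": [0,0,-0.111],"jaw": 0},
    {"xyz": [0.053,-0.19,0],"twist": [0,0,-0.139],"jaw": 0},
    {"xyz": [0.063,-0.228,0],"twist": [0,0,-0.167],"jaw": 0},
    {"xyz": [0.07,-0.255,0],"twist": [0,0,-0.1946],"jaw": 0},
    {"xyz": [0.0744,-0.268,0],"twist": [0,0,-0.1946],"jaw": 0},
    {"xyz": [0.0744,-0.268,0.02],"twist": [0,0,-0.1946],"jaw": 0},
    {"xyz": [0.0744,-0.268,0.035],"twist": [0,0,-0.1946],"jaw": 0},
    {"xyz": [0.0744,-0.268,0.035],"twist": [0,0,-0.1946],"jaw": 0},
    {"xyz": [0.0744,-0.268,0.035],"twist": [0,0,-0.1946],"jaw": 0},
  ],
)

```text
clock: 4.88
tcp_pos: [0.53, 0.0299, 0.0703]
orientation: [-0.001, 0.99, 0.14, -0.003]
wrist_force: [-0.2, 0.7, -3.9]
finger_gap: 0.017
```

```bash
python3 -c "
from h import *
import pickle
c=shot('wrist','w4.png'); pickle.dump(c,open('w4.pkl','wb'))
go((.5326,.029,.072),.2812)
cv2.imwrite('pics/w4c.png',cv2.resize(c['color'][20:260,180:460,::-1],None,fx=2.4,fy=2.4))"
```

```text
t 4.93 xyz [ 0.0011  0.0009 -0.0004] twist [-0.0012  0.0031  0.    ] F [ 1.0116 -0.1034 -3.4081] gap 0.0172 tcp [0.5313 0.0295 0.0716] q [-0.0954  0.3374 -0.3311  0.9056 -0.      1.1942]
```

View pics/w4c.png

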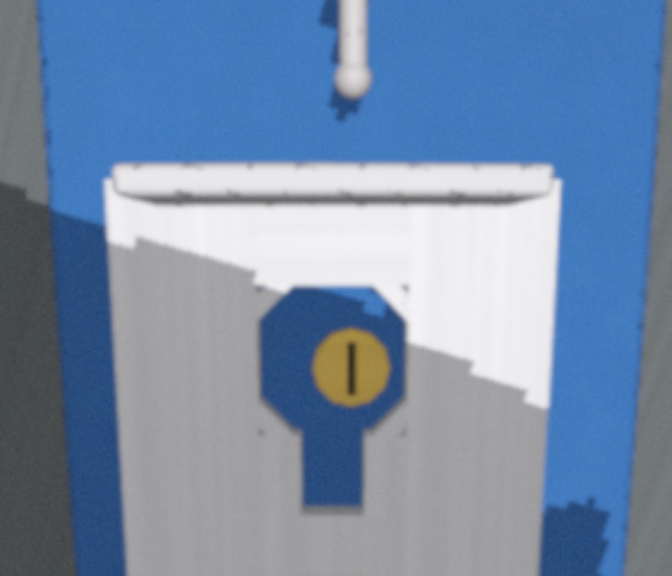

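The front screw head is visible in the round hole: head (326,173), hole centre (319,170). It needs a shift of a few mm to the right; yaw looks right.

```bash
python3 -c "
from h import *
import pickle
c=pickle.load(open('w4.pkl','rb')); s=env.get_state(); Q=rot(s['orientation'])
C=lambda x,y:(180+x/2.4,20+y/2.4)
S=Q.inv().apply(at_z(c,*C(351,367),.0285)-s['tcp_pos']);H=Q.inv().apply(at_z(c,*C(333,360),.0606)-s['tcp_pos']);P=Q.inv().apply(at_z(c,*C(352,78),.042)-s['tcp_pos'])
print(S,H,'shift',S-H,'plunger',P-S, np.arctan2((P-S)[0],-(P-S)[1]))
e=[Q.inv().apply(at_z(c,*C(*p),.015)-s['tcp_pos']) for p in((40,50),(75,555),(664,50),(626,555))]; print(e)
"
```

```text
[ 0.0014 -0.0484  0.0431] [-0.0019 -0.0532  0.011 ] shift [0.0033 0.0047 0.0321] plunger [-0.0003 -0.049  -0.0134] -0.006320998330224142
[array([-0.0579, -0.1072,  0.0569]), array([-0.0576, -0.0066,  0.0568]), array([ 0.0607, -0.1073,  0.0565]), array([ 0.061 , -0.0069,  0.0564])]
```

Request:
servo_tool(
  targets=[
    {"xyz": [0.0033,0.0045,0.0],"twist": [0,0,0],"jaw": 0},
    {"xyz": [0.0033,0.0045,0.01],"twist": [0,0,0],"jaw": 0},
    {"xyz": [0.0033,0.0045,0.02],"twist": [0,0,0],"jaw": 0},
    {"xyz": [0.0033,0.0045,0.024],"twist": [0,0,0],"jaw": 0},
    {"xyz": [0.0033,0.0045,0.028],"twist": [0,0,0],"jaw": 0},
    {"xyz": [0.0033,0.0045,0.031],"twist": [0,0,0],"jaw": 0},
    {"xyz": [0.0033,0.0045,0.033],"twist": [0,0,0],"jaw": 0},
    {"xyz": [0.0033,0.0045,0.033],"twist": [0,0,0],"jaw": 0},
  ],
)

```text
clock: 5.6
tcp_pos: [0.5367, 0.0263, 0.0393]
orientation: [-0.0, 0.99, 0.14, -0.0]
wrist_force: [-0.3, 0.0, -2.7]
finger_gap: 0.0167
```

```bash
python3 -c "
from h import *
import pickle
c=shot('wrist','w5.png'); pickle.dump(c,open('w5.pkl','wb'))
go((.5326,.029,.032),.2812)
cv2.imwrite('pics/w5c.png',cv2.resize(c['color'][20:260,180:460,::-1],None,fx=2.4,fy=2.4))"
```

```text
t 5.65 xyz [-0.0033 -0.0038  0.0077] twist [-0.0002  0.0002  0.0004] F [-0.9332 -0.0328 -3.5868] gap 0.017 tcp [0.5369 0.0263 0.0397] q [-0.1006  0.3783 -0.3606  0.8322  0.0001  1.1886]
```

View pics/w5c.png

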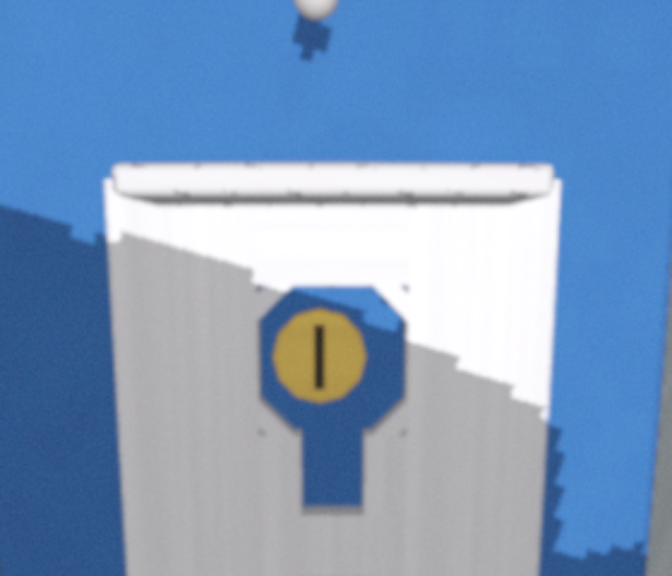

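No contact yet, and the head is already inside the hole: head (320,355), hole (333,360) at 6 px/mm. The fix is -2 mm in x and -1 mm in y, then lower.

Request:
servo_tool(
  targets=[
    {"xyz": [-0.001,-0.0005,0.0],"twist": [0,0,0],"jaw": 0},
    {"xyz": [-0.002,-0.001,0.001],"twist": [0,0,0],"jaw": 0},
    {"xyz": [-0.002,-0.001,0.003],"twist": [0,0,0],"jaw": 0},
    {"xyz": [-0.002,-0.001,0.005],"twist": [0,0,0],"jaw": 0},
    {"xyz": [-0.002,-0.001,0.007],"twist": [0,0,0],"jaw": 0},
    {"xyz": [-0.002,-0.001,0.0075],"twist": [0,0,0],"jaw": 0},
    {"xyz": [-0.002,-0.001,0.0075],"twist": [0,0,0],"jaw": 0},
  ],
)

```text
clock: 6.23
tcp_pos: [0.5349, 0.0267, 0.0343]
orientation: [0.0, 0.99, 0.14, 0.001]
wrist_force: [-6.0, 1.2, 12.6]
finger_gap: 0.0169
```

```bash
python3 -c "
from h import *
go((.5326,.029,.032),.2812)"
```

```text
t 6.23 xyz [-0.0016 -0.0029  0.0023] twist [ 0.0005 -0.0011  0.0006] F [-6.0141  1.174  12.5862] gap 0.0169 tcp [0.5349 0.0267 0.0343] q [-0.1001  0.3802 -0.3735  0.8159 -0.0001  1.1889]
```

Request:
servo_tool(
  targets=[
    {"xyz": [0,0,-0.002],"twist": [0,0,0],"jaw": 0},
    {"xyz": [0,-0.002,-0.002],"twist": [0,0,0],"jaw": 0},
    {"xyz": [0,-0.004,-0.002],"twist": [0,0,0],"jaw": 0},
    {"xyz": [0,-0.006,-0.002],"twist": [0,0,0],"jaw": 0},
    {"xyz": [0,-0.008,-0.002],"twist": [0,0,0],"jaw": 0},
    {"xyz": [0,-0.008,-0.002],"twist": [0,0,0],"jaw": 0},
  ],
)

```text
clock: 6.73
tcp_pos: [0.5328, 0.0347, 0.0343]
orientation: [-0.0, 0.99, 0.14, 0.0]
wrist_force: [0.9, -0.0, -1.6]
finger_gap: 0.0171
```

```bash
python3 -c "
from h import *
import pickle
c=shot('wrist','w6.png'); pickle.dump(c,open('w6.pkl','wb'))
go((.5326,.029,.032),.2812)
cv2.imwrite('pics/w6c.png',cv2.resize(c['color'][20:260,180:460,::-1],None,fx=2.4,fy=2.4))"
```

```text
t 6.78 xyz [-0.0017  0.0054  0.0023] twist [-0.0003 -0.0005  0.0007] F [ 0.9857  0.0129 -1.1288] gap 0.0172 tcp [0.5327 0.0347 0.0343] q [-0.0857  0.378  -0.377   0.8155  0.0005  1.2032]
```

View pics/w6c.png

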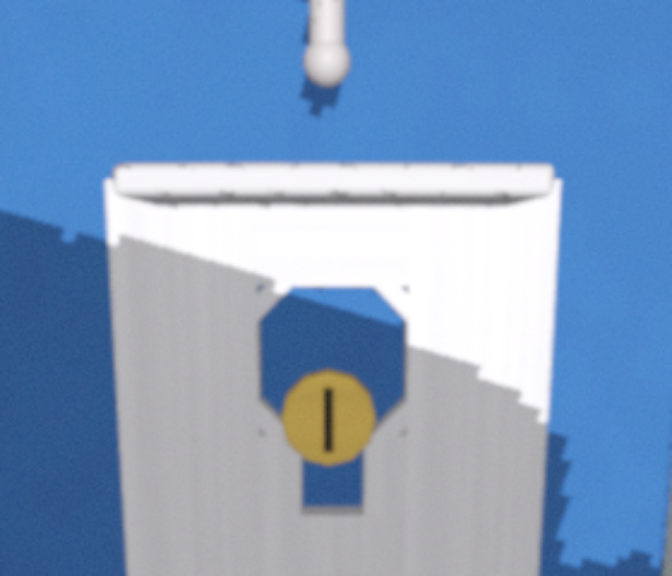

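Head (328,417) now overlaps the slot (centre 333) and covers the plate, so it is sliding underneath freely. I continue until stopped.

Request:
servo_tool(
  targets=[
    {"xyz": [-0.0006,-0.002,0],"twist": [0,0,0],"jaw": 0},
    {"xyz": [-0.0006,-0.004,0],"twist": [0,0,0],"jaw": 0},
    {"xyz": [-0.0006,-0.006,0],"twist": [0,0,0],"jaw": 0},
    {"xyz": [-0.0006,-0.008,0],"twist": [0,0,0],"jaw": 0},
    {"xyz": [-0.0006,-0.01,0],"twist": [0,0,0],"jaw": 0},
    {"xyz": [-0.0006,-0.0115,0],"twist": [0,0,0],"jaw": 0},
    {"xyz": [-0.0006,-0.013,0],"twist": [0,0,0],"jaw": 0},
    {"xyz": [-0.0006,-0.014,0],"twist": [0,0,0],"jaw": 0},
    {"xyz": [-0.0006,-0.014,0],"twist": [0,0,0],"jaw": 0},
  ],
)

```text
clock: 7.53
tcp_pos: [0.528, 0.0478, 0.0343]
orientation: [-0.0, 0.99, 0.14, -0.0]
wrist_force: [-0.1, -1.2, -0.1]
finger_gap: 0.0166
```

Request:
servo_tool(
  targets=[
    {"xyz": [0,-0.001,0],"twist": [0,0,0],"jaw": 0},
    {"xyz": [0,-0.002,0],"twist": [0,0,0],"jaw": 0},
    {"xyz": [0,-0.003,0],"twist": [0,0,0],"jaw": 0},
    {"xyz": [0,-0.003,0],"twist": [0,0,0],"jaw": 0},
    {"xyz": [0,-0.003,0],"twist": [0,0,0],"jaw": 0},
  ],
)

```text
clock: 7.95
tcp_pos: [0.528, 0.048, 0.0344]
orientation: [0.002, 0.99, 0.14, 0.0]
wrist_force: [1.8, -10.1, -3.5]
finger_gap: 0.0169
```

It hit a solid stop: no further motion, 10 N. I release and rise.

Request:
servo_tool(
  targets=[
    {"xyz": [0,0,0],"twist": [0,0,0],"jaw": 0.35},
    {"xyz": [0,0,0],"twist": [0,0,0],"jaw": 0.5},
    {"xyz": [0,0,0],"twist": [0,0,0],"jaw": 0.7},
    {"xyz": [0,0,0],"twist": [0,0,0],"jaw": 0.9},
    {"xyz": [0,0,-0.03],"twist": [0,0,0],"jaw": 1},
    {"xyz": [0,0,-0.07],"twist": [0,0,0],"jaw": 1},
    {"xyz": [0,0,-0.11],"twist": [0,0,0],"jaw": 1},
    {"xyz": [0,0,-0.13],"twist": [0,0,0],"jaw": 1},
    {"xyz": [0,0,-0.13],"twist": [0,0,0],"jaw": 1},
    {"xyz": [0,0,-0.13],"twist": [0,0,0],"jaw": 1},
  ],
)

```text
clock: 8.78
tcp_pos: [0.5283, 0.0507, 0.1658]
orientation: [0.0, 0.99, 0.141, 0.002]
wrist_force: [0.6, 0.7, -0.3]
finger_gap: 0.0856
```

```bash
python3 -c "
from h import *
import pickle
c=shot('wrist','w7.png'); pickle.dump(c,open('w7.pkl','wb'))
go((.4876,.1819,.16),.2812)
cv2.imwrite('pics/w7c.png',cv2.resize(c['color'][20:320,160:480,::-1],None,fx=2,fy=2))"
```

```text
t 8.83 xyz [-0.0014 -0.1369  0.0042] twist [-0.0002 -0.0004  0.0008] F [-0.843  -0.2489  0.2077] gap 0.0851 tcp [0.5271 0.0508 0.1642] q [-0.0558  0.2555 -0.1995  1.1155  0.0003  1.2329]
```

View pics/w7c.png

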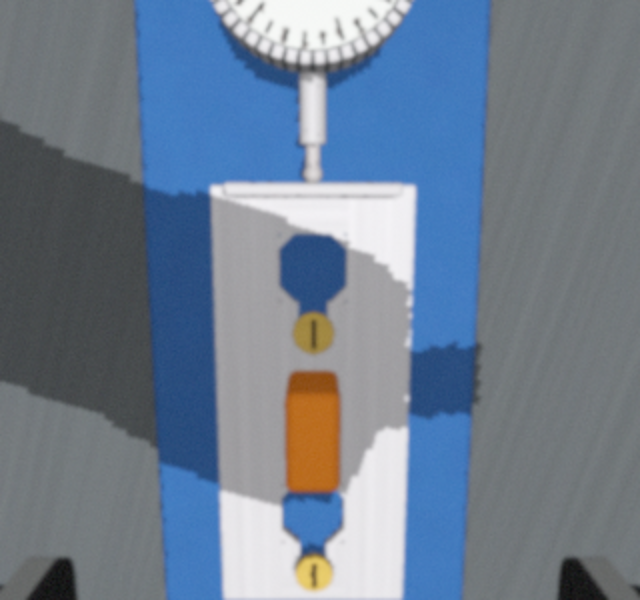

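Bracket home: both screws sit at the slot ends, at (317,186) and (317,306) in the full image, and the flange presses the plunger. Now I move near the dial and read it.

Request:
servo_tool(
  targets=[
    {"xyz": [-0.001,-0.035,0],"twist": [0,0,0],"jaw": 1},
    {"xyz": [-0.001,-0.07,0],"twist": [0,0,0],"jaw": 1},
    {"xyz": [-0.001,-0.1,0],"twist": [0,0,0],"jaw": 1},
    {"xyz": [-0.001,-0.1,0],"twist": [0,0,0],"jaw": 1},
    {"xyz": [-0.001,-0.1,0],"twist": [0,0,0],"jaw": 1},
    {"xyz": [-0.001,-0.1,0],"twist": [0,0,0],"jaw": 1},
    {"xyz": [-0.001,-0.1,0],"twist": [0,0,0],"jaw": 1},
  ],
)

```text
clock: 9.42
tcp_pos: [0.4983, 0.1455, 0.1633]
orientation: [0.0, 0.99, 0.14, -0.001]
wrist_force: [-0.0, -0.1, -0.8]
finger_gap: 0.0854
```

```bash
python3 -c "
from h import *
import pickle
c=shot('wrist','w8.png'); pickle.dump(c,open('w8.pkl','wb')); s=env.get_state(); pickle.dump(s,open('s8.pkl','wb'))
go((.4876,.1819,.16),.2812)
u,v=map(int,proj(c,(.4876,.1819,.076))); print(u,v); u0=u-100;v0=max(v-100,0)
print(u0,v0);cv2.imwrite('pics/w8c.png',cv2.resize(c['color'][v0:v0+200,u0:u0+200,::-1],None,fx=3,fy=3,interpolation=cv2.INTER_CUBIC))"
```

```text
t 9.47 xyz [-0.0004 -0.0382  0.0036] twist [-0.0001  0.0011 -0.0009] F [-0.2303  0.2571 -0.4104] gap 0.085 tcp [0.4985 0.1453 0.1636] q [ 0.129   0.238  -0.2241  1.1098 -0.0001  1.4195]
320 180
220 80
```

View pics/w8c.png

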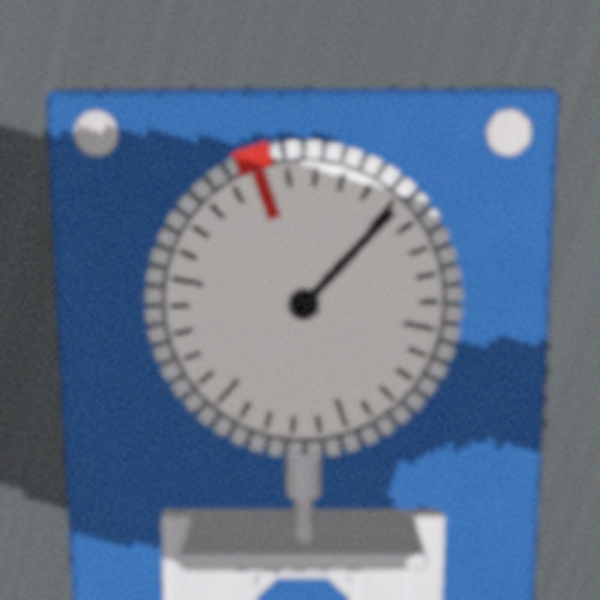

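Dial centre at (303,305) in the crop, pointer tip (391,208), red mark line from (275,215) to (258,165). Clockwise gap is roughly 60°.

```bash
cat > ang.py <<'E'
from h import *
import pickle
def rep(c,s,pts,k,u0,v0,yaw=.2812+np.pi/2):
    W=lambda p:at_z(c,u0+(p[0]+.5)/k-.5,v0+(p[1]+.5)/k-.5,.076)
    o=W(pts[0]); print('centre',o,'in tool',rot(s['orientation']).inv().apply(o-s['tcp_pos']))
    for p in pts[1:]:
        d=W(p)-o; print(p,'r',np.hypot(d[0],d[1]),'cw angle',-((np.arctan2(d[1],d[0])-yaw+np.pi)%(2*np.pi)-np.pi))
E
python3 -c "
from ang import *
c=pickle.load(open('w8.pkl','rb'));s=pickle.load(open('s8.pkl','rb'))
rep(c,s,[(303,305),(391,208),(275,215),(258,165),(266,190)],3,220,80)"
```

```text
centre [0.488  0.1818 0.076 ] in tool [ 0.0001 -0.038   0.0876]
(391, 208) r 0.024444581204501846 cw angle 0.7346178874735689
(275, 215) r 0.017641144886447767 cw angle -0.30222501589792783
(258, 165) r 0.027261227514075094 cw angle -0.3114765356194398
(266, 190) r 0.022501812554101712 cw angle -0.31180915752517047
```

Turn needed: +1.05 rad clockwise. I pre-twist -0.52 above the dial, descend, grip, then turn.

Request:
servo_tool(
  targets=[
    {"xyz": [0,-0.02,0],"twist": [0,0,-0.12],"jaw": 1},
    {"xyz": [0,-0.038,0],"twist": [0,0,-0.24],"jaw": 1},
    {"xyz": [0,-0.038,0.01],"twist": [0,0,-0.36],"jaw": 1},
    {"xyz": [0,-0.038,0.02],"twist": [0,0,-0.48],"jaw": 1},
    {"xyz": [0,-0.038,0.03],"twist": [0,0,-0.52],"jaw": 1},
    {"xyz": [0,-0.038,0.05],"twist": [0,0,-0.52],"jaw": 1},
    {"xyz": [0,-0.038,0.07],"twist": [0,0,-0.52],"jaw": 1},
    {"xyz": [0,-0.038,0.09],"twist": [0,0,-0.52],"jaw": 1},
    {"xyz": [0,-0.038,0.105],"twist": [0,0,-0.52],"jaw": 1},
    {"xyz": [0,-0.038,0.115],"twist": [0,0,-0.52],"jaw": 1},
    {"xyz": [0,-0.038,0.118],"twist": [0,0,-0.52],"jaw": 1},
    {"xyz": [0,-0.038,0.118],"twist": [0,0,-0.52],"jaw": 1},
  ],
)

```text
clock: 10.47
tcp_pos: [0.4877, 0.1821, 0.0456]
orientation: [-0.0, 0.921, 0.39, -0.001]
wrist_force: [0.2, -0.6, -0.3]
finger_gap: 0.0853
```

Request:
servo_tool(
  targets=[
    {"xyz": [0,0,0],"twist": [0,0,0],"jaw": 0.8},
    {"xyz": [0,0,0],"twist": [0,0,0],"jaw": 0.7},
    {"xyz": [0,0,0],"twist": [0,0,0],"jaw": 0.6},
    {"xyz": [0,0,0],"twist": [0,0,0],"jaw": 0.4},
    {"xyz": [0,0,0],"twist": [0,0,0],"jaw": 0.4},
    {"xyz": [0,0,0],"twist": [0,0,0],"jaw": 0.4},
  ],
  squeeze=30,
)

```text
clock: 10.97
tcp_pos: [0.4884, 0.1823, 0.0476]
orientation: [0.001, 0.921, 0.39, 0.001]
wrist_force: [-2.2, -3.4, 5.8]
finger_gap: 0.0588
```

Request:
servo_tool(
  targets=[
    {"xyz": [0,0,0],"twist": [0,0,0.1],"jaw": 0.4},
    {"xyz": [0,0,0],"twist": [0,0,0.2],"jaw": 0.4},
    {"xyz": [0,0,0],"twist": [0,0,0.3],"jaw": 0.4},
    {"xyz": [0,0,0],"twist": [0,0,0.4],"jaw": 0.4},
    {"xyz": [0,0,0],"twist": [0,0,0.5],"jaw": 0.4},
    {"xyz": [0,0,0],"twist": [0,0,0.6],"jaw": 0.4},
    {"xyz": [0,0,0],"twist": [0,0,0.7],"jaw": 0.4},
    {"xyz": [0,0,0],"twist": [0,0,0.8],"jaw": 0.4},
    {"xyz": [0,0,0],"twist": [0,0,0.9],"jaw": 0.4},
    {"xyz": [0,0,0],"twist": [0,0,1.0],"jaw": 0.4},
    {"xyz": [0,0,0],"twist": [0,0,1.045],"jaw": 0.4},
    {"xyz": [0,0,0],"twist": [0,0,1.045],"jaw": 0.4},
  ],
)

```text
clock: 11.97
tcp_pos: [0.4898, 0.1827, 0.0477]
orientation: [-0.0, 0.993, -0.122, 0.002]
wrist_force: [1.7, -2.5, 3.6]
finger_gap: 0.0594
```

Request:
servo_tool(
  targets=[
    {"xyz": [0,0,0],"twist": [0,0,0],"jaw": 0.4},
    {"xyz": [0,0,0],"twist": [0,0,0],"jaw": 0.7},
    {"xyz": [0,0,0],"twist": [0,0,0],"jaw": 1},
    {"xyz": [0,0,0],"twist": [0,0,0],"jaw": 1},
    {"xyz": [0,0,0],"twist": [0,0,0],"jaw": 1},
    {"xyz": [0,0,-0.03],"twist": [0,0,0],"jaw": 1},
    {"xyz": [0,0,-0.06],"twist": [0,0,0],"jaw": 1},
    {"xyz": [0,0,-0.09],"twist": [0,0,0],"jaw": 1},
    {"xyz": [0,0,-0.118],"twist": [0,0,0],"jaw": 1},
    {"xyz": [0,0,-0.118],"twist": [0,0,0],"jaw": 1},
    {"xyz": [0,0,-0.118],"twist": [0,0,0],"jaw": 1},
    {"xyz": [0,0,-0.118],"twist": [0,0,0],"jaw": 1},
  ],
)

```text
clock: 12.97
tcp_pos: [0.4872, 0.1828, 0.1635]
orientation: [0.0, 0.993, -0.121, -0.001]
wrist_force: [-0.6, 0.1, -1.0]
finger_gap: 0.0852
```

```bash
python3 -c "
from h import *
go((.4985,.1453,.1636),.2812)"
```

```text
t 12.97 xyz [ 0.02    0.0337 -0.0001] twist [-0.0001  0.0013 -0.5242] F [-0.5735  0.0882 -0.9771] gap 0.0852 tcp [0.4872 0.1828 0.1635] q [ 0.2044  0.2402 -0.2214  1.1105  0.0004  2.0182]
```

Request:
servo_tool(
  targets=[
    {"xyz": [0.012,0.02,0],"twist": [0,0,-0.12],"jaw": 1},
    {"xyz": [0.025,0.042,0],"twist": [0,0,-0.24],"jaw": 1},
    {"xyz": [0.025,0.042,0],"twist": [0,0,-0.36],"jaw": 1},
    {"xyz": [0.025,0.042,0],"twist": [0,0,-0.48],"jaw": 1},
    {"xyz": [0.025,0.042,0],"twist": [0,0,-0.524],"jaw": 1},
    {"xyz": [0.025,0.042,0],"twist": [0,0,-0.524],"jaw": 1},
    {"xyz": [0.025,0.042,0],"twist": [0,0,-0.524],"jaw": 1},
    {"xyz": [0.025,0.042,0],"twist": [0,0,-0.524],"jaw": 1},
  ],
)

```text
clock: 13.63
tcp_pos: [0.5013, 0.136, 0.1632]
orientation: [-0.0, 0.99, 0.139, -0.001]
wrist_force: [-0.2, 0.0, -0.2]
finger_gap: 0.0856
```

```bash
python3 -c "
from h import *
import pickle
c=shot('wrist','w9.png'); pickle.dump(c,open('w9.pkl','wb')); s=env.get_state(); pickle.dump(s,open('s9.pkl','wb'))
t=shot('top','top2.png')
u,v=map(int,proj(c,(.488,.1818,.076))); u0=u-100;v0=max(v-70,0)
print(u,v,u0,v0);cv2.imwrite('pics/w9c.png',cv2.resize(c['color'][v0:v0+200,u0:u0+200,::-1],None,fx=3,fy=3,interpolation=cv2.INTER_CUBIC))
a=cv2.imread('pics/top1.png').astype(int);b=t['color'][:,:,::-1].astype(int)
m=(abs(a-b).max(2)>60).astype(np.uint8); n,l,st,ce=cv2.connectedComponentsWithStats(m)
print([(list(x),y) for x,y in zip(st[1:],ce[1:].round()) if x[4]>15])"
```

```text
320 163 220 93
[([np.int32(146), np.int32(165), np.int32(179), np.int32(315), np.int32(26226)], array([213., 333.])), ([np.int32(238), np.int32(178), np.int32(7), np.int32(37), np.int32(138)], array([241., 196.])), ([np.int32(373), np.int32(252), np.int32(63), np.int32(34), np.int32(1546)], array([404., 268.])), ([np.int32(162), np.int32(301), np.int32(13), np.int32(35), np.int32(277)], array([167., 320.])), ([np.int32(0), np.int32(363), np.int32(121), np.int32(117), np.int32(7289)], array([ 45., 416.])), ([np.int32(57), np.int32(407), np.int32(17), np.int32(8), np.int32(65)], array([ 65., 411.])), ([np.int32(267), np.int32(419), np.int32(32), np.int32(61), np.int32(875)], array([279., 447.])), ([np.int32(305), np.int32(421), np.int32(43), np.int32(27), np.int32(347)], array([326., 433.])), ([np.int32(296), np.int32(435), np.int32(57), np.int32(31), np.int32(730)], array([321., 451.])), ([np.int32(97), np.int32(447), np.int32(29), np.int32(6), np.int32(106)], array([111., 449.])), ([np.int32(70), np.int32(456), np.int32(72), np.int32(24), np.int32(1223)], array([106., 470.])), ([np.int32(350), np.int32(460), np.int32(9), np.int32(17), np.int32(60)], array([354., 469.])), ([np.int32(289), np.int32(464), np.int32(7), np.int32(6), np.int32(24)], array([292., 467.]))]
```

View pics/w9c.png

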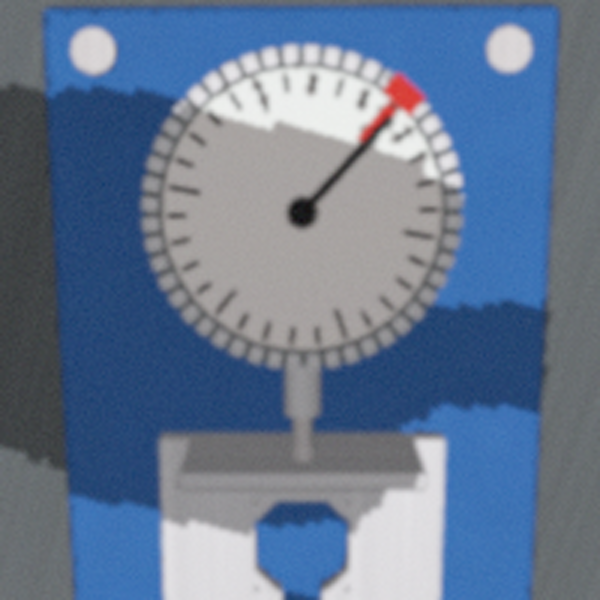

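The red mark (triangle (405,94), line from about (366,136)) lies along the pointer (tip (389,118), centre (302,213)). I do a numeric check before handing in; the bystanders show no changed pixels in the top view.

```bash
python3 -c "
from ang import *
c=pickle.load(open('w9.pkl','rb'));s=pickle.load(open('s9.pkl','rb'))
im=c['color'].astype(int); m=(im[:,:,0]>im[:,:,1]+70)&(im[:,:,0]>im[:,:,2]+70); m[:,:300]=0;m[:, 420:]=0;m[200:]=0
y,x=np.nonzero(m); red=((x.mean()-220+.5)*3-.5,(y.mean()-93+.5)*3-.5); print(len(x),red)
rep(c,s,[(302,213),(389,118),red,(405,94),(366,136)],3,220,93)"
```

```text
136 (np.float64(395.03676470588243), np.float64(102.51470588235296))
centre [0.4881 0.1819 0.076 ] in tool [-0.0001 -0.0478  0.0875]
(389, 118) r 0.023664118698052378 cw angle 0.7457284139874263
(np.float64(395.03676470588243), np.float64(102.51470588235296)) r 0.026448802988792798 cw angle 0.7040053556293966
(405, 94) r 0.02877840418367901 cw angle 0.7175388360855841
(366, 136) r 0.01844680082599157 cw angle 0.6977865475903839
```

```bash
python3 -c "
from h import *
print(env.hand_in()); print(env.get_state()['clock'])"
```

```text
the job is handed in; nothing more can be done
None
the job is handed in; nothing more can be done
```

The bracket is home under both screw heads, with its flange against the plunger and the gauge zeroed. The job was handed in at about 14 s of the 54 s allowed.

- **Bracket:** I gripped it by the orange handle, lowered it over the heads and slid it towards the gauge. It stopped solidly: a further 3 mm of commanded push gave no motion and about 10 N. In the picture after release both screws sit at the slot ends, and the pointer still read the same after I turned the bezel.
- **Bezel:** I turned it 1.05 rad clockwise. In the last check the pointer was at about 0.746 rad and the red mark between 0.70 and 0.72 rad. That leaves about 0.03–0.05 rad (2–3°), inside the half-division limit of 0.105 rad. The pointer partly covers the mark, so part of that difference is probably a reading error.
- **Bystanders:** The top view showed no changed pixels at the screwdriver, spanner, hammer or turquoise look-alike. Changes near the bottle and dial fit the arm and its shadow, but I did not check the bottle by eye.
- **Slips and disagreements:** One move call was refused for a missing field and moved nothing. The top and wrist cameras disagreed by about 3 mm, so I used the wrist camera for the fits.

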